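# Proof-pull a spacer sleeve on a sprung pull gauge

## Robot

A 6-joint arm with a two-finger parallel gripper is mounted at the origin on the work surface. World frame = base frame: x ahead of the robot, y to its left, z up, the work surface at z = 0. Lengths are in m, angles in degrees, forces in N, time in s.
With the tool pointing down it reaches from about 0.35 to 0.875 m from the base axis. Payload 4.2 kg.
Tool frame: the origin (TCP) lies at the very end of the fingers, on their centre line; the grasp point (between the pads) lies 19 mm behind it; z points along the fingers, y is the line along which they close (so a half turn about z gives the same grasp; the last joint's range is limited). The gripper opens to 87 mm and grips with 3 to 60 N. Pads are 19 mm wide; open, the fingers measure 117 mm over their backs; the gripper's body (75 mm by 190 mm) begins 51 mm behind the grasp point.
Start: joints at [82.139, 22.042, 0.453, 0, -68.411, -14.817], TCP at [0.241, 0.577, 0.223] pointing down, gripper open.
Joint ranges: [-179.83, 179.83], [-69.29, 118.12], [-61.27, 80.66], [-181.25, 117.63], [-171.15, -9.14], [-177.46, 177.46]. Speed limits (degrees/s): [159.86, 159.86, 180, 180, 180, 180].

## Interface

Orientations are given as a 3x3 rotation matrix whose columns are the frame's x, y, z axes.
In Python, from station import r gives the robot as it stands.
- The arm moves only by the tool jog_arm, never from a script. Its argument "plan" is text: rows parted by semicolons, each of 7 numbers parted by spaces: the shift along the tool's x, y, z normalised to -1 to 1, where 1 is 0.025 m, then the turn, a rotation vector about the tool's x, y, z normalised to -1 to 1, where 1 is 8 degrees, then the closure, from -1 (fully open) to 1 (shut). A call has exactly 10 rows; each row shifts and turns the commanded pose from where the row before left it, along the tool's axes as they then stand; what a row does not reach is not made up. A row lasts 1/10 s, in which the tool goes at most 50 mm and 8.59 degrees, less where a joint would pass 70% of its speed; a pose out of reach is approached as far as the arm can. A call with a number of a shift or a turn outside -1 to 1 is refused whole. A call with a gripper value outside its range is refused whole. The fingers move at their own pace and stop on an object; the grip force is fixed at half the most. Time passes only in rows, so rows that do not move let the fingers close, or fill a call up. It gives the time, the measured TCP pose, the force, the opening and the grip force at its end, in the units of the state.
- r.sense(): the state, without advancing time (a new reading comes with each control period).
- r.capture(name): name is "scene" or "side" or "wrist"; returns (picture, depth): 420x560x3 uint8, red, green, blue; 420x560 float32, m along the optical axis (not along the pixel's ray), 0 where there is no reading.
- r.get_calibration(name): a dict with "mtx" (3x3 intrinsics, pixels), "extrinsics" (4x4, takes a point from camera to world coordinates). Camera axes: x right, y up, looking along -z (the intrinsics and any distortion apply to the point x, -y, -z); pixel columns grow to the right and rows downward; lengths in m; the calibration is good to about 2 mm. A picture is of the moment at which its call begins: read the wrist's pose just before it. get_calibration takes no time and is no camera call; for the wrist camera it gives the pose at the moment of the call.
- r.finish_job(): hands the job in; it is judged then, once.
The state is a dict: "time_s": time; "joints": joint angles; "joint_velocities": joint speeds; "effort": joint torques, N m; "tcp_pos": TCP position; "ee_rot": TCP orientation; "wrist_force": force on the tool from outside, world axes, zero at the start; "moment": the same for the moment, N m; "gripper_width": opening from 0.0 (shut) to 1.0 (fully open); "gripper_force": force on a finger pad.
Only numpy, scipy, OpenCV 4.12 (cv2) and the standard library are available. Lean on these libraries where they do the work, as an engineer would, in place of code of your own. Each camera call takes 0.05 s, during which the arm holds its last target. There are 200 camera calls.

## Task

Of the two metal sleeves, take the one whose bore fits over the upright pin of the pull gauge and lower it fully onto the pin. With closed fingers hooked behind the standing sleeve (beside it, not gripping it) draw the sprung slide out until its pointer stands between the two teeth of the index clip, hold it there for about two seconds, then ease it back fully home without letting it snap. Lift the sleeve off and stand it upright in the shallow tray, never dropping it, and leave the other sleeve and the rest of the bench things as they are.

Things in the scene. Friction and masses are not known exactly. Their poses are not given: they have to be found in the camera images.
- gauge: Pull gauge fixed to the bench: grey base plate 10 mm thick (local x -155 to +195, y -50 to +60 mm), on it an aluminium slide block (66 x 52 mm, top 30 mm above the bench) carrying the upright pin. Behind it, from x +74 to +190 mm, a dark spring barrel, top 49 mm above the bench. Origin: on the bench under the pin's axis with the slide home; z up; the slide pulls out along local -x.
- slide (a joint): Travel of the slide in m: 0 is fully home, grows up to 0.095 as the slide is drawn out along the gauge's local -x. A spring pulls it home: about 3 N at home, 12 N at 80 mm.
- pin_tip (a point): Centre of the top of the steel pin that stands on the slide: pin 30 mm in diameter, 56 mm tall, its top 86 mm above the bench, the top 11 mm tapered down to 16 mm diameter. Moves with the slide; axes parallel to the gauge's.
- pointer_tip (a point): Outer tip of the slide's dark pointer, a thin flat bar 4 mm wide that reaches over the paper scale along the gauge's local +y; 22 mm above the bench. With respect to the pin's axis it lies at local x -45 mm, y +58 mm. Moves with the slide.
- index: Dark index clip on the plate's +y edge beside the scale, its place varies: a fork, 32 mm along x, two teeth 14 mm apart, tops 31 mm above the bench. Origin: midway between the teeth; axes parallel to the gauge's. The pointer is right when its tip has x 0 here, give or take 5 mm: the slide's travel is then the start distance along x from pointer to clip (30 to 65 mm). Fixed; pointer passes freely.
- sleeve_wide: Plain aluminium sleeve (tube) standing upright, outer diameter 50 mm, 75 mm tall, bore 34 mm right through, thin wall: the one that goes over the pin. Origin: centre of its underside, z along its axis. About 0.2 kg.
- sleeve_narrow: Plain aluminium sleeve standing upright, same outside as the other (50 mm diameter, 75 mm tall) but with a thick wall and a 20 mm bore: does not go over the pin. Origin: centre of its underside. Which sleeve stands where varies.
- tray: Shallow white open tray, fixed on the bench, 130 x 130 mm outside, walls 5 mm thick and 22 mm high, inner floor 5 mm above the bench. Origin: centre of its underside.
- dish: Bystander: closed round culture dish, 92 mm diameter, 18 mm high, lying flat. Origin: centre of its underside.
- tip_rack: Bystander: white box of pipette tips, 85 x 120 mm, 53 mm high. Origin: centre of its underside.
- pipette: Bystander: blue and white pipette lying on the bench, 233 mm long along its x (from -118 to +115 mm), 30 mm wide, 24 mm high. Origin: on the bench under it.
Not all that is in view belongs to the job. Of the things shaped like the index, the dark steel one is meant.

How it is judged:
By the outcome, as a careful person would: the job done as asked, in the order asked, and still so for the second after the job is handed in, with the robot touching nothing.
It also fails if it takes over 62 s, if anything falls off the work surface, if the arm or the gripper's body presses on something with over 40 N, if the wrist force passes 120 N, or if a joint passes its speed limit or range.

## Working session

There is one attempt and no reset: what is moved stays moved. The work goes in short steps, Python scripts to look and compute and a tool call to move; the robot and the scene stay as the last step left them, time stands still between calls to the robot, and variables do not carry over. Pictures are saved under pics/ and viewed, at most 10 in all, crops included, and the job is handed in when it is done.

Besides the shell and the picture viewer there is one more tool, called as name(argument=value, ...) on one line, values as JSON. jog_arm: Moves the arm, as the interface text tells. Scaled input: -1 to 1 covers 0.025 m each way for a shift and 8 degrees each way for a turn. Its arguments: {"type":"object","properties":{"plan":{"type":"string"}},"required":["plan"]}

```bash
mkdir -p pics; ls; cat > h.py <<'E'
import numpy as np, cv2
from station import r
def grab(n):
    c=r.get_calibration(n); im,d=r.capture(n); return im,d,np.array(c['mtx']),np.array(c['extrinsics'])
def world(K,E,u,v,d):
    u,v,d=map(np.asarray,(u,v,d)); x=(u-K[0,2])/K[0,0]*d; y=(v-K[1,2])/K[1,1]*d
    return np.stack([x,-y,-d],-1)@E[:3,:3].T+E[:3,3]
def plane(K,E,u,v,z):
    a=world(K,E,u,v,np.ones(np.shape(u))); o=E[:3,3]; return o+(a-o)*((z-o[2])/(a[...,2:3]-o[2]))
E
python3 - <<'E'
from h import *
print(r.sense())
for n in ['scene','side']:
    im,d,K,E=grab(n); print(n,K,E,r.get_calibration(n).keys())
    cv2.imwrite(f'pics/{n}.png',im[...,::-1]); np.savez(f'{n}.npz',im=im,d=d,K=K,E=E)
E
```

```text
pics
{'time_s': 0.0, 'joints': array([ 8.21401923e+01,  2.20909766e+01,  3.77208892e-01, -3.02012014e-02,
       -6.84098086e+01, -1.48172456e+01]), 'joint_velocities': array([ 0.11712356, -0.05131412, -0.00860862, -0.0390645 ,  0.06013546,
        0.0180239 ]), 'effort': array([ 1.73735876e-03, -3.90670109e+01,  1.87409753e+01,  4.21989307e+00,
        1.10375145e-02, -1.74641277e-04]), 'tcp_pos': array([0.24069551, 0.57612243, 0.22143663]), 'ee_rot': array([[ 9.22617600e-01, -3.85715121e-01, -7.80460251e-04],
       [-3.85715903e-01, -9.22615283e-01, -2.06947668e-03],
       [ 7.81638932e-05,  2.21037154e-03, -9.99997554e-01]]), 'wrist_force': array([ 0.85439848,  0.04838308, -0.56184815]), 'moment': array([0.04481028, 0.00883847, 0.01607012]), 'gripper_force': 0.0, 'gripper_width': 0.9969442612933629}
scene [[433.9038231    0.         285.58077516]
 [  0.         433.9038231  211.81897077]
 [  0.           0.           1.        ]] [[-0.29122803 -0.59262791  0.75098495  1.50074514]
 [ 0.95663519 -0.18528553  0.22476296  0.14587982]
 [ 0.00594584  0.7838759   0.62088906  0.82165147]
 [ 0.          0.          0.          1.        ]] dict_keys(['mtx', 'extrinsics'])
side [[541.29056673   0.         288.64597062]
 [  0.         541.29056673 217.79509674]
 [  0.           0.           1.        ]] [[-0.98636699  0.08320401 -0.14197628  0.42417786]
 [-0.16434766 -0.54194451  0.82418808  0.93650045]
 [-0.00836751  0.83628539  0.54823055  0.78610454]
 [ 0.          0.          0.          1.        ]] dict_keys(['mtx', 'extrinsics'])
```

View pics/scene.png

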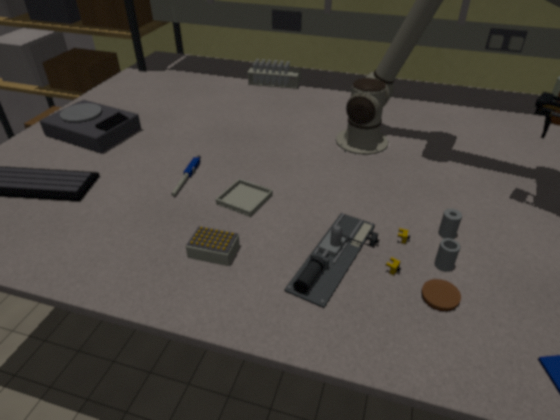

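View pics/side.png

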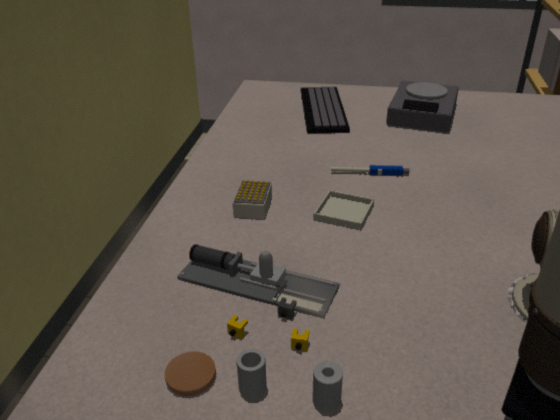

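The scene view shows the gauge around (335,255), its pin at (337,235), and the dark clip at (373,239). The tray is at (245,197) and the sleeves at (452,222) and (448,252). In the side view the sleeve at (252,372) has the larger bore, and the narrow one is at (328,385). The pin is at (266,262), the clip at (287,308) and the tray at (345,210).

```bash
cat > m.py <<'E'
from h import *
V={}
for n in ['scene','side']:
    z=np.load(n+'.npz'); d=z['d']; v,u=np.mgrid[:420,:560]
    V[n]=(z['im'],d,z['K'],z['E'],world(z['K'],z['E'],u,v,d))
def pk(n,u0,u1,v0,v1,zlo,zhi):
    im,d,K,E,P=V[n]; m=np.zeros(d.shape,bool); m[v0:v1,u0:u1]=1
    m&=(d>0)&(P[...,2]>zlo)&(P[...,2]<zhi); return P[m],m
def rep(l,*a):
    p,m=pk(*a)
    if len(p)<5: print(l,'none'); return
    (c,s,an)=cv2.minAreaRect(p[:,:2].astype(np.float32)*1000)
    print(l,a[0],len(p),'mean',p.mean(0).round(4),'rect',np.round(c,1),np.round(s,1),round(an,1),'zmax',np.percentile(p[:,2],[50,95,99]).round(4))
rep('bench','scene',150,200,260,300,-.1,.1); rep('bench','side',150,200,320,340,-.1,.1)
rep('slA','scene',438,462,205,240,.068,.085); rep('slB','scene',434,462,240,272,.068,.085)
rep('wide','side',232,272,345,402,.068,.085); rep('narrow','side',308,348,358,415,.068,.085)
rep('pin','scene',325,352,220,250,.07,.1); rep('pin','side',252,280,245,275,.07,.1)
rep('plate','scene',285,382,210,305,.006,.2); rep('plate','side',175,342,240,315,.006,.2)
rep('tray','scene',212,275,178,217,.016,.03); rep('tray','side',312,378,188,230,.016,.03)
rep('trayfloor','scene',225,265,188,207,.0,.012)
rep('clip','side',278,297,298,320,.018,.04); rep('clip','scene',366,382,230,247,.018,.04)
rep('barrel','scene',285,335,250,300,.035,.06);rep('barrel','side',185,232,240,270,.035,.06)
E
python3 m.py
python3 - <<'E'
import cv2
a=cv2.imread('pics/side.png')[235:415,170:350]; b=cv2.imread('pics/scene.png')[200:310,280:470]
cv2.imwrite('pics/c1.png',cv2.resize(a,None,fx=3.3,fy=3.3,interpolation=3))
E
```

```text
bench scene 1990 mean [ 0.8562 -0.3403  0.0011] rect [ 855.6 -343.7] [159.8 129.4] 25.8 zmax [0.0011 0.0037 0.0049]
bench side 991 mean [0.7876 0.1962 0.0008] rect [789.3 196.4] [108.4  59.5] 9.3 zmax [0.0007 0.0032 0.0042]
slA scene 205 mean [0.4805 0.317  0.0749] rect [513.6 317.9] [ 48.4 145.7] 89.4 zmax [0.0755 0.0781 0.079 ]
slB scene 161 mean [0.6055 0.3125 0.074 ] rect [604.2 312.3] [44.3 48.7] 15.2 zmax [0.0748 0.0776 0.0789]
wide side 387 mean [0.5998 0.3162 0.074 ] rect [599.9 314.5] [49.7 48.3] 74.6 zmax [0.0746 0.0772 0.0779]
narrow side 550 mean [0.4669 0.3225 0.0745] rect [467.3 320.4] [48.5 49.8] 15.3 zmax [0.0749 0.0772 0.0781]
pin scene 90 mean [0.6391 0.0264 0.0811] rect [637.2  27. ] [21.7 26.1] 29.3 zmax [0.0815 0.0885 0.0893]
pin side 136 mean [0.6318 0.0326 0.08  ] rect [631.7  30.2] [28.7 23.4] 16.9 zmax [0.0798 0.0879 0.089 ]
plate scene 3938 mean [0.6806 0.0285 0.0219] rect [653.7  31.2] [353.2 239. ] 10.5 zmax [0.0127 0.0506 0.0827]
plate side 5813 mean [0.6482 0.0401 0.0207] rect [659.9  11.7] [372.3 274.4] 7.9 zmax [0.0123 0.0503 0.0813]
tray scene 326 mean [ 0.4907 -0.293   0.021 ] rect [ 485.5 -293.8] [132.8 135.1] 76.6 zmax [0.0212 0.025  0.0259]
tray side 390 mean [ 0.4883 -0.2885  0.0208] rect [ 486.9 -292.9] [144.2 131.2] 76.9 zmax [0.0211 0.0245 0.0253]
trayfloor scene 637 mean [ 0.4782 -0.2958  0.0064] rect [ 479.7 -297.9] [110.4 130.4] 17.0 zmax [0.0063 0.0096 0.0114]
clip side 210 mean [0.5715 0.1225 0.0282] rect [572.9 119.8] [38.8 34.2] 78.7 zmax [0.03   0.0338 0.0344]
clip scene 114 mean [0.5751 0.1184 0.0289] rect [571.8 119.5] [34.2 37.4] 80.2 zmax [0.0309 0.0343 0.0348]
barrel scene 575 mean [ 0.7651 -0.0086  0.0457] rect [759.  -13.9] [ 50.7 119.8] 74.7 zmax [0.0466 0.0514 0.0524]
barrel side 536 mean [ 0.7653 -0.0026  0.0449] rect [761.   -8.8] [ 42.9 113.9] 74.3 zmax [0.0457 0.0514 0.0524]
```

View pics/c1.png

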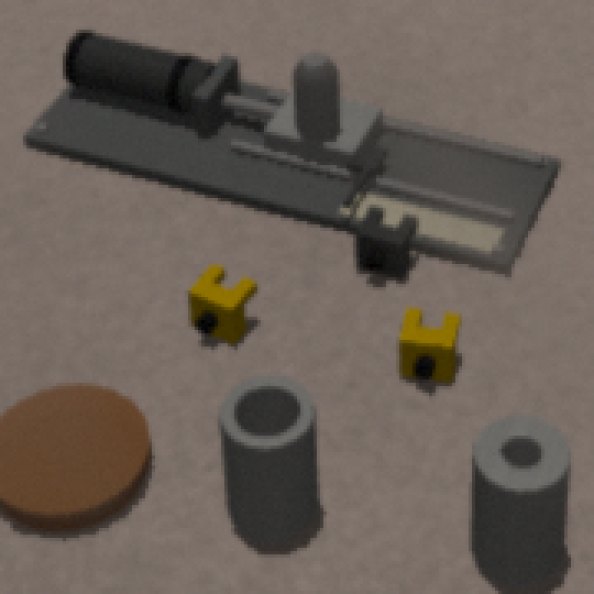

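The crop confirms the wide-bore sleeve (crop 267,410) stands near the dish and the thick-walled one is at (520,450). The pointer is just left of the dark clip, and the two yellow clips are decoys. Next I square the tool to the gauge (yaw about -15.5°) and move to where the wrist camera can see the sleeve and the gauge.

jog_arm(plan="0 0 -0.4 0 0 -0.9 -1; 1 0.6 -0.3 0 0 0 -1; 1 0.6 -0.3 0 0 0 -1; 1 0.6 -0.3 0 0 0 -1; 1 0.6 -0.3 0 0 0 -1; 1 0.6 -0.3 0 0 0 -1; 1 0.6 -0.3 0 0 0 -1; 1 0.6 -0.3 0 0 0 -1; 1 0.6 -0.3 0 0 0 -1; 1 0.6 -0.3 0 0 0 -1")

```text
time_s: 1.1
tcp_pos: [0.4222, 0.3854, 0.2999]
ee_rot: [[0.964, -0.267, -0.001], [-0.267, -0.964, -0.001], [-0.001, 0.001, -1.0]]
wrist_force: [0.4, 0.9, 0.3]
gripper_width: 1.0
gripper_force: 0.0
```

jog_arm(plan="1 0.6 -0.2 0 0 0 -1; 1 0.6 0 0 0 0 -1; 1 0.6 0 0 0 0 -1; 1 0.6 0 0 0 0 -1; 1 0.6 0 0 0 0 -1; 1 0.6 0 0 0 0 -1; 1 0.6 0 0 0 0 -1; 0.8 0.5 0 0 0 0 -1; 0 0 0 0 0 0 -1; 0 0 0 0 0 0 -1")

```text
time_s: 2.1
tcp_pos: [0.5782, 0.2209, 0.3043]
ee_rot: [[0.963, -0.268, -0.001], [-0.268, -0.963, -0.0], [-0.001, 0.001, -1.0]]
wrist_force: [0.2, -0.7, -1.0]
gripper_width: 0.999
gripper_force: 0.0
```

```bash
python3 - <<'E'
from h import *
s=r.sense();print(s['time_s'],s['tcp_pos'],s['ee_rot'].round(4))
im,d,K,E=grab('wrist');print(K,E.round(3)); np.savez('w1.npz',im=im,d=d,K=K,E=E,tcp=s['tcp_pos'])
cv2.imwrite('pics/w1.png',im[...,::-1])
E
```

```text
2.1 [0.57820391 0.22088343 0.30429554] [[ 9.634e-01 -2.679e-01 -1.400e-03]
 [-2.679e-01 -9.634e-01 -4.000e-04]
 [-1.200e-03  8.000e-04 -1.000e+00]]
[[363.3188975    0.         278.54482414]
 [  0.         363.3188975  208.21678528]
 [  0.           0.           1.        ]] [[-0.27   0.917  0.295  0.659]
 [-0.963 -0.257 -0.081  0.198]
 [ 0.001 -0.306  0.952  0.467]
 [ 0.     0.     0.     1.   ]]
```

View pics/w1.png

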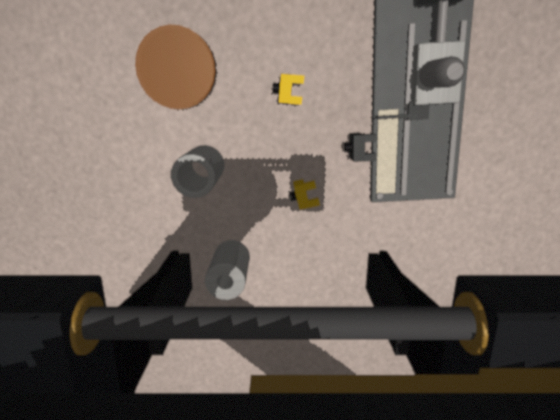

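The wrist view shows the wide sleeve's rim at (193,172), the pin top at (450,70) and the clip at (360,147) with its pointer near (395,115). The plate lies nearly straight along the image, running (373,198) to (455,198) and upward.

```bash
cat > m2.py <<'E'
import sys
from m import *
f=sys.argv[1] if len(sys.argv)>1 else 'w1'
z=np.load(f+'.npz'); v,u=np.mgrid[:420,:560]; V['w']=(z['im'],z['d'],z['K'],z['E'],world(z['K'],z['E'],u,v,z['d']))
E
sed -i '/^rep(/d' m.py
python3 - <<'E'
import sys; sys.argv=['x']
from m2 import *
rep('bench','w',100,170,120,250,-.05,.05)
rep('wide','w',160,230,130,200,.071,.085); rep('pin','w',415,475,45,95,.083,.095)
rep('pinbody','w',415,475,45,95,.06,.095)
rep('block','w',405,475,20,115,.026,.035)
rep('clip','w',340,376,125,170,.02,.036); rep('pointer','w',366,406,105,130,.017,.026)
p,m=pk('w',340,376,125,170,.026,.036)
yaw=np.radians(-15.5);R=np.array([[np.cos(yaw),-np.sin(yaw)],[np.sin(yaw),np.cos(yaw)]])
# circle fit of sleeve rim (outer hull) and enclosing circle
for l,a in [('scene',('scene',434,462,240,272,.07,.08)),('side',('side',232,272,345,402,.07,.08)),('w',('w',160,230,130,200,.07,.08))]:
    p,m=pk(*a); print(l,cv2.minEnclosingCircle(p[:,:2].astype(np.float32)*1000))
# plate right & left edges
p,m=pk('w',365,480,0,205,.006,.014); print('plate',cv2.minAreaRect(p[:,:2].astype(np.float32)*1000))
q=p[:,:2]@R; print('plate local ext',np.percentile(q,[.5,99.5],axis=0))
for n,b in [('scene',(285,382,210,305)),('side',(175,342,240,315))]:
    p,m=pk(n,*b,.007,.0135); c=max(cv2.findContours(m.astype(np.uint8),0,1)[0],key=cv2.contourArea)
    P=V[n][4][m]; P=P[np.linalg.norm(P[:,:2]-[.66,.01],axis=1)<.21]; print(n,cv2.minAreaRect(P[:,:2].astype(np.float32)*1000))
E
```

```text
bench w 9059 mean [0.5966 0.413  0.0007] rect [594.  416.9] [ 97.4 185.7] 69.2 zmax [0.0006 0.0021 0.0026]
wide w 888 mean [0.6    0.3125 0.0752] rect [599.5 312.5] [48.1 48.7] 71.0 zmax [0.0754 0.0768 0.0775]
pin w 360 mean [0.6315 0.028  0.0861] rect [631.7  27.2] [19.4 21.3] 27.7 zmax [0.0864 0.0879 0.0882]
pinbody w 892 mean [0.632  0.0312 0.0798] rect [631.4  27. ] [29.1 29.5] 63.2 zmax [0.0812 0.0875 0.0881]
block w 1997 mean [0.6345 0.0201 0.0305] rect [634.6  16.6] [55.8 98.6] 72.9 zmax [0.0307 0.0323 0.0331]
clip w 603 mean [0.5712 0.1202 0.0303] rect [570.7 120.2] [35.3 32.1] 77.1 zmax [0.0315 0.0331 0.0337]
pointer w 94 mean [0.5965 0.078  0.0244] rect [596.1  76.8] [33.5  4. ] 77.6 zmax [0.0246 0.0258 0.0259]
scene ((601.2669067382812, 312.2471923828125), 25.03721809387207)
side ((601.64208984375, 314.7079772949219), 26.35411834716797)
w ((599.2813720703125, 313.1856384277344), 24.91993522644043)
plate ((596.5065307617188, 39.58183670043945), (110.47820281982422, 237.87123107910156), 77.504150390625)
plate local ext [[0.44698013 0.14026174]
 [0.67839393 0.25653131]]
scene ((656.77978515625, 43.39912414550781), (145.78770446777344, 353.45709228515625), 77.65215301513672)
side ((657.015869140625, 40.02014923095703), (142.51107788085938, 352.5586242675781), 77.28923034667969)
```

jog_arm(plan="0 0 0 0 0 -0.375 -1; 0 -0.946 0.5 0 0 0 -1; 0 -0.946 0.5 0 0 0 -1; 0.05 -0.946 0.5 0 0 0 -1; 0 -0.946 0.5 0 0 0 -1; 0 0 1 0 0 0 -1; 0 0 1 0 0 0 -1; 0 0 1 0 0 0 -1; 0 0 0.5 0 0 0 -1; 0 0 0 0 0 0 -1")

```text
time_s: 3.15
tcp_pos: [0.5984, 0.3138, 0.1648]
ee_rot: [[0.977, -0.215, -0.004], [-0.215, -0.977, -0.003], [-0.003, 0.004, -1.0]]
wrist_force: [0.4, 1.2, -0.1]
gripper_width: 0.998
gripper_force: 0.0
```

```bash
python3 - <<'E'
from h import *
s=r.sense();print(s['time_s'],s['tcp_pos'],s['ee_rot'].round(4))
im,d,K,E=grab('wrist'); np.savez('w2.npz',im=im,d=d,K=K,E=E)
import sys; sys.argv=['x','w2']
from m2 import *
p,m=pk('w',0,560,0,420,.07,.08); v,u=np.nonzero(m); print(np.percentile(u,[0,100]),np.percentile(v,[0,100]))
q=p[np.linalg.norm(p[:,:2]-[.6,.313],axis=1)<.035]; print(len(q),cv2.minEnclosingCircle(q[:,:2].astype(np.float32)*1000),cv2.minAreaRect(q[:,:2].astype(np.float32)*1000))
E
```

```text
3.15 [0.59841348 0.3138129  0.16477692] [[ 0.9766 -0.2152 -0.0041]
 [-0.2152 -0.9766 -0.0029]
 [-0.0034  0.0037 -1.    ]]
[245. 333.] [177. 374.]
1982 ((599.4476928710938, 313.4314880371094), 24.899946212768555) ((599.3291625976562, 313.3135681152344), (49.26350402832031, 48.91680145263672), 15.970499038696289)
```

jog_arm(plan="0.05 0 1 0 0 0 -1; 0 0 1 0 0 0 -1; 0 0 1 0 0 0 -1; 0 0 1 0 0 0 -1; 0 0 0.6 0 0 0 -1; 0 0 0.4 0 0 0 -1; 0 0 0 0 0 0 -1; 0 0 0 0 0 0 0.5; 0 0 0 0 0 0 1; 0 0 0 0 0 0 1")

```text
time_s: 4.2
tcp_pos: [0.6018, 0.3135, 0.0438]
ee_rot: [[0.976, -0.216, 0.002], [-0.216, -0.976, 0.001], [0.001, -0.002, -1.0]]
wrist_force: [0.2, 0.0, 0.5]
gripper_width: 0.811
gripper_force: 0.0
```

jog_arm(plan="0 0 0 0 0 0 1; 0 0 0 0 0 0 1; 0 0 0 0 0 0 1; 0 0 -0.2 0 0 0 1; 0 0 -0.6 0 0 0 1; 0 0 -0.8 0 0 0 1; 0 0 -0.8 0 0 0 1; 0 0 -0.8 0 0 0 1; 0 0 -0.8 0 0 0 1; 0 0 0 0 0 0 1")

```text
time_s: 5.2
tcp_pos: [0.6031, 0.3143, 0.1473]
ee_rot: [[0.977, -0.215, 0.007], [-0.215, -0.977, 0.005], [0.006, -0.006, -1.0]]
wrist_force: [0.9, -0.0, -1.1]
gripper_width: 0.564
gripper_force: 30.0
```

jog_arm(plan="0.1 0.3 0 0 0 0 1; 0.3 0.8 0 0 0 0 1; 0.4 1 0 0 0 0 1; 0.4 1 0 0 0 0 1; 0.4 1 0 0 0 0 1; 0.4 1 0 0 0 0 1; 0.4 1 0 0 0 0 1; 0.4 1 0 0 0 0 1; 0.3 1 0 0 0 0 1; 0.3 1 0 0 0 0 1")

```text
time_s: 6.2
tcp_pos: [0.6338, 0.0696, 0.1409]
ee_rot: [[0.976, -0.217, -0.003], [-0.217, -0.976, -0.001], [-0.003, 0.002, -1.0]]
wrist_force: [-0.5, -0.3, -0.8]
gripper_width: 0.561
gripper_force: 30.0
```

jog_arm(plan="0.2 1 0 0 0 0 1; 0.1 0.6 0 0 0 0 1; 0 0.2 0 0 0 0 1; 0 0 0 0 0 0 1; 0 0 0 0 0 0 1; 0 0 0 0 0 0 1; 0 0 0 0 0 0 1; 0 0 0 0 0 0 1; 0 0 0 0 0 0 1; 0 0 0 0 0 0 1")

```text
time_s: 7.2
tcp_pos: [0.6327, 0.0273, 0.1426]
ee_rot: [[0.976, -0.216, 0.0], [-0.216, -0.976, 0.0], [0.0, -0.0, -1.0]]
wrist_force: [-0.2, 0.1, -1.6]
gripper_width: 0.565
gripper_force: 30.0
```

```bash
python3 - <<'E'
from h import *
s=r.sense();print(s['time_s'],s['tcp_pos'],s['ee_rot'].round(4),s['wrist_force'])
for n,a in (('scene','scene2'),('side','side2')):
    im,d,K,E=grab(n); np.savez(a+'.npz',im=im,d=d,K=K,E=E); cv2.imwrite(f'pics/{a}.png',im[...,::-1])
a=cv2.imread('pics/side2.png')[170:320,200:340]; b=cv2.imread('pics/scene2.png')[140:290,280:400]
cv2.imwrite('pics/c2.png',np.hstack([cv2.resize(a,None,fx=3,fy=3),cv2.resize(b,None,fx=3,fy=3)]))
E
```

```text
7.2 [0.63265738 0.02725778 0.14256856] [[ 9.764e-01 -2.157e-01  1.000e-04]
 [-2.157e-01 -9.764e-01  0.000e+00]
 [ 1.000e-04 -0.000e+00 -1.000e+00]] [-0.2377246   0.06746036 -1.63645755]
```

View pics/c2.png

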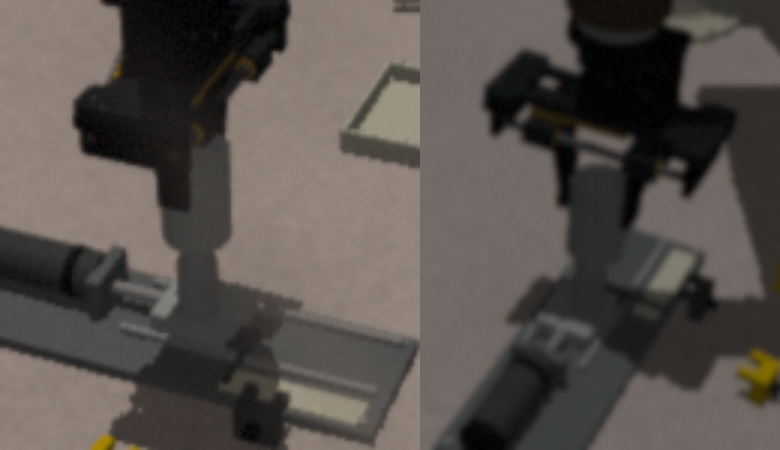

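Both views show the sleeve bottom centred over the pin: crop side x is 196 against 197, and scene x is 597 against 597. I'll check that numerically with the silhouette midlines.

```bash
python3 - <<'E'
from h import *
for n in ('scene2','side2'):
    z=np.load(n+'.npz'); K,E,d=z['K'],z['E'],z['d']; v,u=np.mgrid[:420,:560]; P=world(K,E,u,v,d)
    lat=E[:2,0]/np.linalg.norm(E[:2,0])
    for l,lo,hi,R in (('sleeve',.108,.118,.03),('pin',.055,.073,.02)):
        m=(d>0)&(P[...,2]>lo)&(P[...,2]<hi)&(np.linalg.norm(P[...,:2]-[.632,.027],axis=-1)<R)
        out=[]
        for row in np.unique(v[m]):
            uu=u[row][m[row]]
            if len(uu)>6:
                s=P[row][m[row]][:,:2]@lat; out.append(((s.min()+s.max())/2,s.max()-s.min()))
        o=np.array(out); print(n,l,lat.round(3),len(o),(np.median(o,0)*1000).round(1), 'bottom z',P[m][:,2].min().round(4))
E
```

```text
scene2 sleeve [-0.291  0.957] 5 [-158.8   33.1] bottom z 0.1081
scene2 pin [-0.291  0.957] 5 [-159.7   26.2] bottom z 0.0551
side2 sleeve [-0.986 -0.164] 6 [-628.    36.8] bottom z 0.1082
side2 pin [-0.986 -0.164] 6 [-628.7   27. ] bottom z 0.0552
```

jog_arm(plan="0 0 0.3 0 0 0 1; 0 0 0.3 0 0 0 1; 0 0 0.3 0 0 0 1; 0 0 0.3 0 0 0 1; 0 0 0.3 0 0 0 1; 0 0 0.3 0 0 0 1; 0 0 0.3 0 0 0 1; 0 0 0.2 0 0 0 1; 0 0 0.1 0 0 0 1; 0 0 0 0 0 0 1")

```text
time_s: 8.3
tcp_pos: [0.6325, 0.027, 0.0822]
ee_rot: [[0.976, -0.216, -0.001], [-0.216, -0.976, -0.0], [-0.001, 0.0, -1.0]]
wrist_force: [0.2, -0.0, -2.3]
gripper_width: 0.564
gripper_force: 30.0
```

jog_arm(plan="0 0 0.06 0 0 0 1; 0 0 0.06 0 0 0 1; 0 0 0.06 0 0 0 1; 0 0 0.06 0 0 0 1; 0 0 0.06 0 0 0 1; 0 0 0 0 0 0 1; 0 0 0 0 0 0 1; 0 0 0 0 0 0 1; 0 0 0 0 0 0 1; 0 0 0 0 0 0 1")

```text
time_s: 9.3
tcp_pos: [0.6327, 0.027, 0.0751]
ee_rot: [[0.976, -0.216, 0.0], [-0.216, -0.976, 0.0], [0.0, -0.0, -1.0]]
wrist_force: [-0.2, -0.9, -2.0]
gripper_width: 0.567
gripper_force: 30.0
```

Smooth so far, with no contact. I'll feel for the seat in small steps.

jog_arm(plan="0 0 0.03 0 0 0 1; 0 0 0.03 0 0 0 1; 0 0 0.03 0 0 0 1; 0 0 0 0 0 0 1; 0 0 0 0 0 0 1; 0 0 0 0 0 0 1; 0 0 0 0 0 0 1; 0 0 0 0 0 0 1; 0 0 0 0 0 0 1; 0 0 0 0 0 0 1")

```text
time_s: 10.3
tcp_pos: [0.6326, 0.027, 0.0728]
ee_rot: [[0.976, -0.216, 0.0], [-0.216, -0.976, 0.0], [0.0, -0.0, -1.0]]
wrist_force: [0.2, 0.5, -1.8]
gripper_width: 0.563
gripper_force: 30.0
```

jog_arm(plan="0 0 0.03 0 0 0 1; 0 0 0.03 0 0 0 1; 0 0 0.03 0 0 0 1; 0 0 0 0 0 0 1; 0 0 0 0 0 0 1; 0 0 0 0 0 0 1; 0 0 0 0 0 0 1; 0 0 0 0 0 0 1; 0 0 0 0 0 0 1; 0 0 0 0 0 0 1")

```text
time_s: 11.3
tcp_pos: [0.6328, 0.027, 0.0727]
ee_rot: [[0.977, -0.216, 0.001], [-0.216, -0.977, -0.0], [0.001, 0.0, -1.0]]
wrist_force: [-3.2, 0.6, 8.1]
gripper_width: 0.563
gripper_force: 30.0
```

jog_arm(plan="0 0 -0.06 0 0 0 1; 0 0 0 0 0 0 0.5; 0 0 0 0 0 0 0; 0 0 0 0 0 0 -0.5; 0 0 0 0 0 0 -0.8; 0 0 0 0 0 0 -0.8; 0 0 -0.2 0 0 0 -0.8; 0 0 -0.6 0 0 0 -0.8; 0 0 -0.7 0 0 0 -0.8; 0 0 -0.7 0 0 0 -0.8")

```text
time_s: 12.3
tcp_pos: [0.6327, 0.027, 0.1277]
ee_rot: [[0.976, -0.216, -0.0], [-0.216, -0.976, -0.0], [-0.0, 0.0, -1.0]]
wrist_force: [0.0, -0.6, -0.7]
gripper_width: 0.899
gripper_force: 0.0
```

jog_arm(plan="0.2 0 -0.1 0 0 0 0; 0.5 0 0 0 0 0 1; 0.5 0 0 0 0 0 1; 0.5 0 0 0 0 0 1; 0.4 0 0 0 0 0 1; 0 0 0 0 0 0 1; 0 0 0.3 0 0 0 1; 0 0 0.7 0 0 0 1; 0 0 0.8 0 0 0 1; 0 0 0.5 0 0 0 1")

```text
time_s: 13.3
tcp_pos: [0.6822, 0.0157, 0.0699]
ee_rot: [[0.976, -0.216, -0.003], [-0.216, -0.976, -0.0], [-0.003, 0.001, -1.0]]
wrist_force: [-0.1, 0.5, 0.1]
gripper_width: 0.073
gripper_force: 0.0
```

```bash
python3 - <<'E'
from h import *
s=r.sense();print(s['time_s'],s['tcp_pos'],s['ee_rot'].round(4),s['wrist_force'],s['gripper_width'])
for n,a in (('scene','scene3'),('side','side3')):
    im,d,K,E=grab(n); np.savez(a+'.npz',im=im,d=d,K=K,E=E); cv2.imwrite(f'pics/{a}.png',im[...,::-1])
    v,u=np.mgrid[:420,:560]; P=world(K,E,u,v,d); m=(d>0)&(P[...,2]>.085)&(P[...,2]<.125)&(np.linalg.norm(P[...,:2]-[.632,.027],axis=-1)<.027)
    print(n,'sleeve top',np.percentile(P[m][:,2],[50,90,98]),len(P[m]))
a=cv2.imread('pics/side3.png')[170:320,200:340]; b=cv2.imread('pics/scene3.png')[140:290,280:400]
cv2.imwrite('pics/c3.png',np.hstack([cv2.resize(a,None,fx=3,fy=3),cv2.resize(b,None,fx=3,fy=3)]))
E
```

```text
13.3 [0.68223439 0.01574491 0.06992708] [[ 9.764e-01 -2.161e-01 -3.200e-03]
 [-2.161e-01 -9.764e-01 -2.000e-04]
 [-3.100e-03  8.000e-04 -1.000e+00]] [-0.10994705  0.47058689  0.05596127] 0.07265910776121427
scene sleeve top [0.09926491 0.10574602 0.10767803] 24
side sleeve top [0.09977809 0.10609059 0.10756382] 404
```

View pics/c3.png

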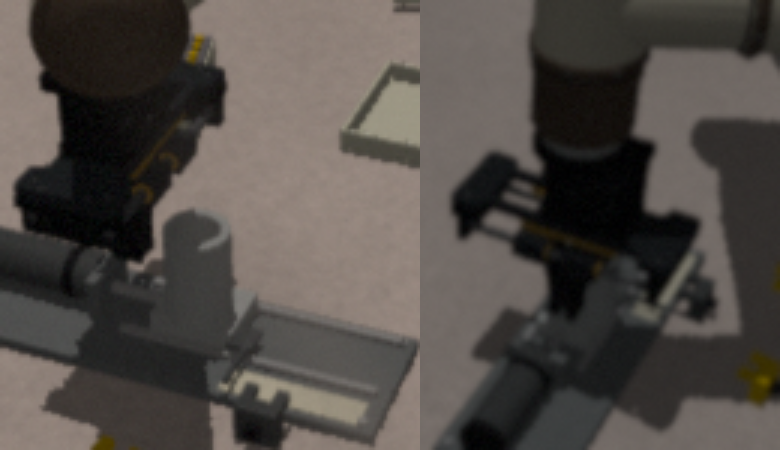

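The sleeve is fully seated, with its top at 105 mm. The closed fingers stand behind it on the barrel side (crop side 130,240). Now the gentle pull.

jog_arm(plan="0 0 0.25 0 0 0 1; -0.2 0 0 0 0 0 1; -0.2 0 0 0 0 0 1; -0.1 0 0 0 0 0 1; -0.1 0 0 0 0 0 1; -0.1 0 0 0 0 0 1; -0.15 0 0 0 0 0 1; -0.15 0 0 0 0 0 1; -0.15 0 0 0 0 0 1; -0.15 0 0 0 0 0 1")

```text
time_s: 14.4
tcp_pos: [0.653, 0.0228, 0.0664]
ee_rot: [[0.976, -0.216, 0.003], [-0.216, -0.976, 0.0], [0.003, -0.001, -1.0]]
wrist_force: [4.3, -1.2, -0.6]
gripper_width: 0.006
gripper_force: 1.8
```

jog_arm(plan="-0.1 0 0 0 0 0 1; -0.1 0 0 0 0 0 1; -0.1 0 0 0 0 0 1; -0.05 0 0 0 0 0 1; 0 0 0 0 0 0 1; 0 0 0 0 0 0 1; 0 0 0 0 0 0 1; 0 0 0 0 0 0 1; 0 0 0 0 0 0 1; 0 0 0 0 0 0 1")

```text
time_s: 15.4
tcp_pos: [0.6443, 0.0247, 0.0662]
ee_rot: [[0.976, -0.216, 0.001], [-0.216, -0.976, 0.0], [0.001, -0.0, -1.0]]
wrist_force: [5.2, -2.2, 2.4]
gripper_width: 0.002
gripper_force: 2.3
```

```bash
cat > pt.py <<'E'
from h import *
import sys; t=sys.argv[1]
s=r.sense();print(s['time_s'],s['tcp_pos'],s['wrist_force'],s['gripper_width'])
im,d,K,E=grab('side'); cv2.imwrite(f'pics/{t}.png',im[...,::-1])
cv2.imwrite(f'pics/{t}c.png',cv2.resize(im[230:330,220:350,::-1],None,fx=5,fy=5,interpolation=cv2.INTER_CUBIC))
v,u=np.mgrid[:420,:560]; P=world(K,E,u,v,d)
L=(P[...,:2]-[.6317,.0273])@np.array([[.9763,.2164],[-.2164,.9763]])
# pointer: thin raised dark bar at local y 30..57, z>.017
m=(d>0)&(L[...,1]>.035)&(L[...,1]<.06)&(P[...,2]>.0175)&(P[...,2]<.03)&(L[...,0]<-.035)&(L[...,0]>-.12)
c=(d>0)&(L[...,1]>.062)&(L[...,1]<.085)&(P[...,2]>.022)&(P[...,2]<.04)&(L[...,0]<-.035)&(L[...,0]>-.12)
for l,k in (('pointer',m),('clip',c)): print(l,k.sum(),np.percentile(L[k][:,0]*1000,[2,10,50,90,98]).round(1) if k.sum() else '',L[k][:,1].mean())
k=(d>0)&(P[...,2]>.09)&(P[...,2]<.103)&(np.abs(L[...,1])<.03)&(L[...,0]>-.12)&(L[...,0]<.03)
print('sleeve x range',np.percentile(L[k][:,0]*1000,[1,99]).round(1))
E
python3 pt.py s4
```

```text
15.4 [0.64427351 0.02469295 0.06621465] [ 5.22059287 -2.21026661  2.38013501] 0.0018328953647624331
pointer 15 [-93.1 -89.4 -64.9 -62.4 -62.2] 0.047401137968140696
clip 116 [-93.6 -92.9 -79.4 -64.9 -62.2] 0.07501070250706311
sleeve x range [-45.8   9.3]
```

View pics/s4c.png

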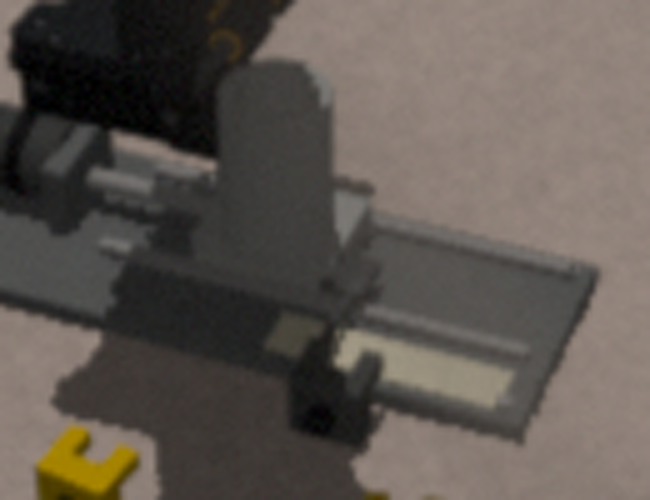

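The pointer is at the near tooth (crop 325,345), with travel about 19 mm. It needs roughly 15 mm more.

jog_arm(plan="-0.1 0 0 0 0 0 1; -0.1 0 0 0 0 0 1; -0.1 0 0 0 0 0 1; -0.1 0 0 0 0 0 1; -0.1 0 0 0 0 0 1; -0.1 0 0 0 0 0 1; 0 0 0 0 0 0 1; 0 0 0 0 0 0 1; 0 0 0 0 0 0 1; 0 0 0 0 0 0 1")

```text
time_s: 16.45
tcp_pos: [0.6302, 0.0278, 0.0663]
ee_rot: [[0.976, -0.216, 0.003], [-0.216, -0.976, 0.0], [0.003, -0.001, -1.0]]
wrist_force: [5.8, -1.7, 1.1]
gripper_width: 0.009
gripper_force: 2.9
```

```bash
python3 pt.py s5; python3 - <<'E'
from h import *
im,d,K,E=grab('scene'); np.savez('scene5.npz',im=im,d=d,K=K,E=E)
a=cv2.imread('pics/s5.png')[265:325,250:340]; b=im[215:270,330:400,::-1]
a=cv2.resize(a,(450,300),interpolation=2); b=cv2.resize(b,(350,300),interpolation=2)
o=np.hstack([a,b]); cv2.imwrite('pics/c5.png',np.clip(o*1.6,0,255).astype('uint8'))
E
```

```text
16.45 [0.63021724 0.02780344 0.06628747] [ 5.8343442  -1.71822044  1.05544017] 0.008811471400185534
pointer 21 [-80.5 -79.5 -78.3 -76.2 -75.3] 0.04740578090162574
clip 110 [-94.2 -93.4 -81.1 -64.9 -61.6] 0.07443252352909505
sleeve x range [-60.2  -6. ]
```

View pics/c5.png

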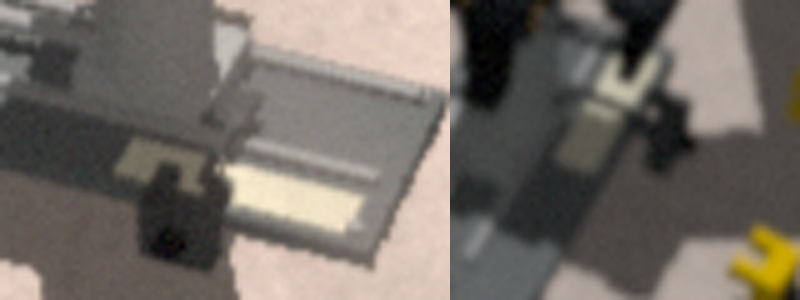

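The side depth puts the pointer tip at local x about -78.3 and the clip centre at about -79.5. The finger and sleeve positions also give about 34 mm of travel, so the pointer is between the teeth. Now I hold it.

jog_arm(plan="0 0 0 0 0 0 1; 0 0 0 0 0 0 1; 0 0 0 0 0 0 1; 0 0 0 0 0 0 1; 0 0 0 0 0 0 1; 0 0 0 0 0 0 1; 0 0 0 0 0 0 1; 0 0 0 0 0 0 1; 0 0 0 0 0 0 1; 0 0 0 0 0 0 1")

```text
time_s: 17.55
tcp_pos: [0.6302, 0.0278, 0.0663]
ee_rot: [[0.976, -0.216, 0.003], [-0.216, -0.976, 0.0], [0.003, -0.001, -1.0]]
wrist_force: [7.0, -1.3, 1.7]
gripper_width: 0.005
gripper_force: 2.9
```

jog_arm(plan="0 0 0 0 0 0 1; 0 0 0 0 0 0 1; 0 0 0 0 0 0 1; 0 0 0 0 0 0 1; 0 0 0 0 0 0 1; 0 0 0 0 0 0 1; 0 0 0 0 0 0 1; 0 0 0 0 0 0 1; 0.04 0 0 0 0 0 1; 0.08 0 0 0 0 0 1")

```text
time_s: 18.55
tcp_pos: [0.633, 0.0272, 0.0663]
ee_rot: [[0.976, -0.216, 0.002], [-0.216, -0.976, 0.0], [0.002, -0.001, -1.0]]
wrist_force: [6.6, -1.0, 1.7]
gripper_width: 0.005
gripper_force: 2.8
```

jog_arm(plan="0.1 0 0 0 0 0 1; 0.1 0 0 0 0 0 1; 0.1 0 0 0 0 0 1; 0.1 0 0 0 0 0 1; 0.1 0 0 0 0 0 1; 0.1 0 0 0 0 0 1; 0.1 0 0 0 0 0 1; 0.08 0 0 0 0 0 1; 0.08 0 0 0 0 0 1; 0.08 0 0 0 0 0 1")

```text
time_s: 19.55
tcp_pos: [0.655, 0.0223, 0.0658]
ee_rot: [[0.976, -0.216, -0.0], [-0.216, -0.976, 0.0], [-0.0, -0.0, -1.0]]
wrist_force: [3.7, 0.6, 3.5]
gripper_width: 0.006
gripper_force: 2.1
```

jog_arm(plan="0.08 0 0 0 0 0 1; 0.08 0 0 0 0 0 1; 0.06 0 0 0 0 0 1; 0.06 0 0 0 0 0 1; 0.06 0 0 0 0 0 1; 0.06 0 0 0 0 0 1; 0.06 0 0 0 0 0 1; 0.06 0 0 0 0 0 1; 0.06 0 0 0 0 0 1; 0.06 0 0 0 0 0 1")

```text
time_s: 20.55
tcp_pos: [0.6694, 0.0182, 0.0649]
ee_rot: [[0.976, -0.216, -0.003], [-0.216, -0.976, -0.001], [-0.003, 0.001, -1.0]]
wrist_force: [-0.3, -0.1, 0.1]
gripper_width: 0.006
gripper_force: 0.0
```

jog_arm(plan="0.2 0 0 0 0 0 1; 0 0 -0.4 0 0 0 1; 0 0 -0.8 0 0 0 1; 0 0 -0.8 0 0 0 0; 0 0 -0.6 0 0 0 -1; -0.2 0 -0.2 0 0 0 -1; -0.5 0 0 0 0 0 -1; -0.6 0 0 0 0 0 -1; -0.4 0 0 0 0 0 -1; 0 0 0 0 0 0 -1")

```text
time_s: 21.55
tcp_pos: [0.6325, 0.027, 0.136]
ee_rot: [[0.977, -0.215, -0.001], [-0.215, -0.977, -0.0], [-0.001, 0.0, -1.0]]
wrist_force: [1.0, -0.1, -0.8]
gripper_width: 0.557
gripper_force: 0.0
```

```bash
python3 pt.py s6;  python3 - <<'E'
from h import *
im,d,K,E=grab('wrist'); v,u=np.mgrid[:420,:560]; P=world(K,E,u,v,d)
m=(d>0)&(abs(P[...,2]-.105)<.004)&(np.linalg.norm(P[...,:2]-[.632,.027],axis=-1)<.035)
q=P[m]; print(len(q),cv2.minEnclosingCircle(q[:,:2].astype(np.float32)*1000),cv2.minAreaRect(q[:,:2].astype(np.float32)*1000),r.sense()['tcp_pos'])
E
```

```text
21.55 [0.63250541 0.02696724 0.13598577] [ 1.01959276 -0.13648503 -0.7581342 ] 0.5572098614150669
pointer 24 [-93.  -45.7 -44.  -41.7 -41.3] 0.04804252535530851
clip 117 [-93.8 -93.  -79.1 -64.5 -62.6] 0.07472756991760465
sleeve x range [-25.4  17.9]
3045 ((629.87158203125, 27.775989532470703), 25.038835525512695) ((630.1936645507812, 27.334211349487305), (49.21333312988281, 48.6244010925293), 78.3799057006836) [0.63404755 0.02683339 0.13600312]
```

The slide is home, with the pointer back at local x -44 mm. Next I regrip the sleeve.

jog_arm(plan="-0.1 0 0 0 0 0 -1; 0 0 0 0 0 0 -1; 0 0 0 0 0 0 -1; 0 0 0 0 0 0 -1; 0 0 0.5 0 0 0 -1; 0 0 0.6 0 0 0 -1; 0 0 0.6 0 0 0 -1; 0 0 0.6 0 0 0 -1; 0 0 0.2 0 0 0 -1; 0 0 0 0 0 0 0")

```text
time_s: 22.65
tcp_pos: [0.6307, 0.027, 0.0718]
ee_rot: [[0.976, -0.216, -0.003], [-0.216, -0.976, -0.001], [-0.002, 0.001, -1.0]]
wrist_force: [-0.1, -0.3, 0.3]
gripper_width: 0.965
gripper_force: 0.0
```

jog_arm(plan="0 0 0 0 0 0 1; 0 0 0 0 0 0 1; 0 0 0 0 0 0 1; 0 0 0 0 0 0 1; 0 0 0 0 0 0 1; 0 0 0 0 0 0 1; 0 0 0 0 0 0 1; 0 0 -0.2 0 0 0 1; 0 0 -0.3 0 0 0 1; 0 0 -0.3 0 0 0 1")

```text
time_s: 23.65
tcp_pos: [0.6314, 0.0272, 0.0935]
ee_rot: [[0.976, -0.216, -0.001], [-0.216, -0.976, -0.0], [-0.0, 0.0, -1.0]]
wrist_force: [1.8, -0.5, -2.8]
gripper_width: 0.565
gripper_force: 30.0
```

jog_arm(plan="0 0 -0.4 0 0 0 1; 0 0 -0.5 0 0 0 1; 0 0 -0.5 0 0 0 1; 0 0 -0.5 0 0 0 1; 0 0 -0.5 0 0 0 1; 0 0 -0.3 0 0 0 1; 0 0 0 0 0 0 1; -0.05 0.3 0 0 0 0 1; -0.1 0.6 0 0 0 0 1; -0.2 0.9 0 0 0 0 1")

```text
time_s: 24.65
tcp_pos: [0.6123, -0.0157, 0.1598]
ee_rot: [[0.977, -0.215, -0.002], [-0.215, -0.977, -0.0], [-0.002, 0.001, -1.0]]
wrist_force: [0.1, -0.5, -1.6]
gripper_width: 0.564
gripper_force: 30.0
```

jog_arm(plan="-0.2 1 0 0 0 0 1; -0.2 1 0 0 0 0 1; -0.2 1 0 0 0 0 1; -0.2 1 0 0 0 0 1; -0.2 1 0 0 0 0 1; -0.25 1 0 0 0 0 1; -0.25 1 0 0 0 0 1; -0.25 1 0 0 0 0 1; -0.25 1 0 0 0 0 1; -0.25 1 0 0 0 0 1")

```text
time_s: 25.65
tcp_pos: [0.5018, -0.2487, 0.1605]
ee_rot: [[0.976, -0.217, -0.001], [-0.217, -0.976, 0.0], [-0.001, 0.0, -1.0]]
wrist_force: [-0.9, 0.4, -1.6]
gripper_width: 0.562
gripper_force: 30.0
```

jog_arm(plan="-0.2 1 0 0 0 0 1; -0.1 0.7 0 0 0 0 1; 0 0.3 0 0 0 0 1; 0 0 0 0 0 0 1; 0 0 0 0 0 0 1; 0 0 0 0 0 0 1; 0 0 0 0 0 0 1; 0 0 0 0 0 0 1; 0 0 0 0 0 0 1; 0 0 0 0 0 0 1")

```text
time_s: 26.65
tcp_pos: [0.4862, -0.2937, 0.1608]
ee_rot: [[0.976, -0.216, 0.0], [-0.216, -0.976, -0.0], [0.0, 0.0, -1.0]]
wrist_force: [-0.3, 0.4, -2.6]
gripper_width: 0.563
gripper_force: 30.0
```

jog_arm(plan="0 0 0.4 0 0 0 1; 0 0 0.7 0 0 0 1; 0 0 0.7 0 0 0 1; 0 0 0.7 0 0 0 1; 0 0 0.7 0 0 0 1; 0 0 0.5 0 0 0 1; 0 0 0.3 0 0 0 1; 0 0 0.2 0 0 0 1; 0 0 0 0 0 0 1; 0 0 0 0 0 0 1")

```text
time_s: 27.65
tcp_pos: [0.4866, -0.2941, 0.0564]
ee_rot: [[0.976, -0.216, 0.001], [-0.216, -0.976, -0.001], [0.001, 0.0, -1.0]]
wrist_force: [0.2, 0.0, -1.9]
gripper_width: 0.563
gripper_force: 30.0
```

jog_arm(plan="0 0 0.05 0 0 0 1; 0 0 0.05 0 0 0 1; 0 0 0.03 0 0 0 1; 0 0 0.03 0 0 0 1; 0 0 0.03 0 0 0 1; 0 0 0 0 0 0 1; 0 0 0 0 0 0 1; 0 0 0 0 0 0 1; 0 0 0 0 0 0 1; 0 0 0 0 0 0 1")

```text
time_s: 28.65
tcp_pos: [0.4861, -0.2939, 0.0511]
ee_rot: [[0.976, -0.216, 0.0], [-0.216, -0.976, -0.0], [0.0, -0.0, -1.0]]
wrist_force: [0.0, -0.5, -2.6]
gripper_width: 0.567
gripper_force: 30.0
```

jog_arm(plan="0 0 0.03 0 0 0 1; 0 0 0.03 0 0 0 1; 0 0 0.03 0 0 0 1; 0 0 0.03 0 0 0 1; 0 0 0 0 0 0 1; 0 0 0 0 0 0 1; 0 0 0 0 0 0 1; 0 0 0 0 0 0 1; 0 0 0 0 0 0 1; 0 0 0 0 0 0 1")

```text
time_s: 29.65
tcp_pos: [0.4861, -0.294, 0.0487]
ee_rot: [[0.976, -0.216, 0.0], [-0.216, -0.976, -0.0], [0.0, 0.0, -1.0]]
wrist_force: [-2.2, 1.6, 4.9]
gripper_width: 0.569
gripper_force: 30.0
```

Contact with the tray floor, at about 7 N net. Now I ease off slightly, release and retreat.

jog_arm(plan="0 0 -0.03 0 0 0 1; 0 0 0 0 0 0 0.4; 0 0 0 0 0 0 0; 0 0 0 0 0 0 -0.5; 0 0 0 0 0 0 -1; 0 0 0 0 0 0 -1; 0 0 0 0 0 0 -1; 0 0 -0.3 0 0 0 -1; 0 0 -0.7 0 0 0 -1; 0 0 -0.8 0 0 0 -1")

```text
time_s: 30.65
tcp_pos: [0.4857, -0.2938, 0.0942]
ee_rot: [[0.976, -0.216, -0.001], [-0.216, -0.976, 0.0], [-0.001, 0.0, -1.0]]
wrist_force: [-0.1, -1.1, -0.1]
gripper_width: 0.989
gripper_force: 0.0
```

jog_arm(plan="0 0 -0.9 0 0 0 -1; 0 0 -0.9 0 0 0 -1; 0 0 -0.9 0 0 0 -1; -0.3 0 -0.5 0 0 0 -1; -0.6 -0.3 0 0 0 0 -1; -0.8 -0.6 0 0 0 0 -1; -0.6 -0.6 0 0 0 0 -1; -0.2 -0.3 0 0 0 0 -1; 0 0 0 0 0 0 -1; 0 0 0 0 0 0 -1")

```text
time_s: 31.65
tcp_pos: [0.4354, -0.2367, 0.174]
ee_rot: [[0.976, -0.216, 0.001], [-0.216, -0.976, -0.0], [0.001, 0.0, -1.0]]
wrist_force: [0.2, 0.4, 0.0]
gripper_width: 0.997
gripper_force: 0.0
```

```bash
python3 pt.py s9; cp pics/s9.png pics/final.png
```

```text
31.65 [ 0.43536766 -0.23670154  0.17404952] [0.24359275 0.43761109 0.01111251] 0.9970020230204671
pointer 25 [-81.  -45.6 -44.1 -41.8 -41.3] 0.04788087244291573
clip 113 [-93.5 -93.1 -81.3 -64.3 -62.5] 0.0749196106378739Traceback (most recent call last):
  File "pt.py", line 13, in <module>
    print('sleeve x range',np.percentile(L[k][:,0]*1000,[1,99]).round(1))
                           ~~~~~~~~~~~~~^^^^^^^^^^^^^^^^^^^^^^^
    return _quantile_unchecked(
        a, q, axis, out, overwrite_input, method, keepdims, weights)
    return _ureduce(a,
                    func=_quantile_ureduce_func,
    ...<5 lines>...
                    overwrite_input=overwrite_input,
                    method=method)
    r = func(a, **kwargs)
    result = _quantile(arr,
                       quantiles=q,
    ...<2 lines>...
                       out=out,
                       weights=wgt)
    slices_having_nans = np.isnan(arr[-1, ...])
                                  ~~~^^^^^^^^^
IndexError: index -1 is out of bounds for axis 0 with size 0
```

View pics/final.png

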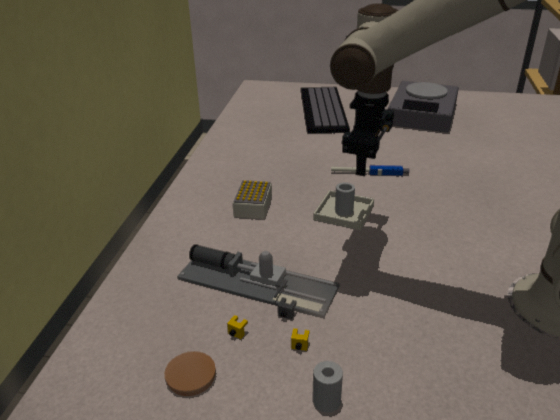

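The sleeve stands upright in the tray at (345,199), the slide is home at (266,272), and the other sleeve at (328,385) and the bystanders haven't moved. The gripper is clear of everything.

```bash
python3 -c "
from station import r
print(r.finish_job())"
```

```text
the job is handed in; nothing more can be done
None
```

The job is handed in at about 32 s: the wide sleeve was seated on the pin, the slide drawn about 34 mm to the index clip, held for about 2 s and eased home, and the sleeve now stands upright in the tray with nothing else disturbed.

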